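# Turn a pastry carton on a corner post and pack it into its bay

## Robot

A 6-joint arm with a two-finger parallel gripper is mounted at the origin on a cart in front of the work surface, level with it; the furniture and walls round the work are solid. World frame = base frame: x ahead of the robot, y to its left, z up, the work surface at z = 0. Lengths are in m, angles in rad, forces in N, time in s.
With the tool pointing down it reaches from about 0.375 to 0.9 m from the base axis. Payload 3.1 kg.
Tool frame: the origin (TCP) lies at the very end of the fingers, on their centre line; the grasp point (between the pads) lies 19 mm behind it; z points along the fingers, x is the direction in which the jaws open and shut, and the axes are right-handed (so a half turn about z gives the same grasp; the last joint's range is limited). The gripper opens to 87 mm and grips with 3 to 60 N. Pads are 19 mm wide; open, the fingers measure 117 mm over their backs; the gripper's body (75 mm by 190 mm) begins 51 mm behind the grasp point.
Start: joints at [-1.353, 0.527, 1.433, -0, 1.181, -0.178], TCP at [0.241, -0.577, 0.223] pointing down, gripper open.
Joint ranges: [-3.08, 3.08], [-0.75, 2.2], [0.22, 2.44], [-1.43, 4.57], [0, 2.65], [-2.85, 2.85]. Speed limits (rad/s): [2.79, 2.79, 3.14, 3.14, 3.14, 3.14].

## Interface

Orientations are given as a unit quaternion [x, y, z, w].
In Python, from rig import robot gives the robot as it stands. The module is installed in compiled form; this text tells all that it offers.
- The arm moves only by the shell command python3 -m creep 'ROWS' [OPENING] [FORCE]. ROWS is a JSON object of lists of equal length, an entry for each row: "dp": the shift along the tool's x, y, z in cm, a list of three; "turn": the turn, a rotation vector about the tool's x, y, z in degrees, a list of three. In form: {"dp": [[x, y, z], ...], "turn": [[wx, wy, wz], ...]}. A call has 1 to 20 rows; each row shifts and turns the commanded pose from where the row before left it, along the tool's axes as they then stand; what a row does not reach is not made up. A row lasts 1/10 s, in which the tool goes at most 50 mm and 8.59 degrees, less where a joint would pass 70% of its speed; a pose out of reach is approached as far as the arm can. A call is refused whole if a number of a shift passes 5 or a number of a turn 8.59, either way. A call with a gripper value outside its range is refused whole. OPENING is the gripper command: -1 is fully open, 1 is shut, values between are in proportion, set as the call begins (- or left out, the last holds). The fingers move at their own pace and stop on an object; FORCE is the grip in N (left out, the last holds). Time passes only in rows, so rows that do not move let the fingers close. It gives the time, the measured TCP pose, the force and the opening at its end, in the units of the state.
- robot.get_obs(): the state, without advancing time (a new reading comes with each control period).
- robot.camera(name): name is "side" or "top"; returns the picture (384x512x3 uint8, red, green, blue); there is no depth.
- robot.calibration(name): a dict with "fx", "fy", "cx", "cy" (pixels), "dist_coeffs" ([k1, k2, p1, p2, k3] as OpenCV has them; the pictures are not rectified), "rvec" (rotation vector, rad) and "tvec" (3), from world to camera coordinates, as OpenCV has them. Camera axes: x right, y down, z forward; pixel columns grow to the right and rows downward; lengths in m; the calibration is good to about 2 mm. A picture is of the moment at which its call begins. calibration takes no time and is no camera call.
- robot.hand_in(): hands the job in, once; it reports no verdict.
Trained networks look in the newest picture that a camera, given by its name, has taken for a name from the list of things; names that differ only in an ending like _2 or _b are one class to them, and where a whole thing is asked for, a point or a joint stands for the part that bears it (a point fixed in the world has none). Each returns a list of dicts, best first, with "confidence" (0 to 1); they miss things now and then, are a little off and sometimes report something else, mostly with a low value. They report only what shows in the picture. A call takes as long as a camera call.
- robot.masks_of(name, camera): "pixels" (384x512 bool, what is visible of it).
- robot.tip_of(name, camera): "point" ([x, y, z] in m, in the coordinates of the camera as it stood for that picture, good to about 4 mm: a listed point, or the origin of a listed thing).
The state is a dict: "time": time; "q": joint angles; "joint_velocities": joint speeds; "joint_torque": joint torques, N m; "position": TCP position; "tool_rot": TCP orientation; "ft_force": force on the tool from outside, world axes, zero at the start; "moment": the same for the moment, N m; "grip_width": finger opening in m.
Only numpy, scipy, OpenCV 4.12 (cv2) and the standard library are available. Lean on these libraries where they do the work, as an engineer would, in place of code of your own. Each camera call takes 0.05 s, during which the arm holds its last target.

## Task

On the packing board, push the square white pastry carton against the upright steel post so that it pivots on the post and makes a quarter turn anticlockwise (seen from above), until its blue label faces away from the wooden bay. Then slide it into the bay and press it firmly home against the back stop, square, with the blue label at the bay's open mouth, and leave it there. Keep it flat on the board, push gently so that it is not dented, and leave the bell, jam jar and price stand where they are.

Things in the scene. Friction and masses are not known exactly. Their poses are not given: they have to be found in the camera images.
- packing_board: Fixed white board, 405 x 172 x 8 mm. Origin on the counter under the post's axis. Board axes: x from the turning place towards the bay, y to the left of that (the post's side), z up. It spans x -175 to +230, y -142 to +30 mm; top at z 8 mm. At yaw -90 degrees its x points to the robot's right.
- bay_mouth (a point): Middle of the bay's entrance on the board top, at board x 125, y -68 mm. The bay is 122 mm wide inside, between two wooden rails 30 mm high and 8 mm thick along board x, from here to the back stop 90 mm further in. Slanted lead-ins widen the mouth to about 140 mm, 23 mm out in board -x; it is open towards -x. Axes as the board's.
- turning_post: Upright steel roller post in a fixed place at board x = 0, y = 0: 20 mm in diameter, 50 mm high above the board top; its sleeve spins freely about its upright axis, so the carton rolls along it without sticking (a 36 mm wide foot, 4 mm high, is only drawn). Origin on its axis at the board top.
- back_stop: Fixed upright wooden plate closing the far end of the bay, 138 mm wide, 40 mm high above the board top, with a rubber patch. Origin at the foot of the middle of the face that the carton meets, board x = 215, y = -68 mm; its x axis points away from the bay's mouth.
- carton: Loose rigid square carton, 110 x 110 x 45 mm high, 0.3 to 0.6 kg, too wide to grip; slides with 1 to 5 N. Origin: centre of its underside. Blue label on its -x side. Starts on the board near x -120 to -85, y -56 to -40 mm (board axes), own x within 12 degrees of board -y (label faces board +y); when packed its axes are the board's.
- label (a point): Centre of the carton's blue label face, 55 mm from the carton's centre along its -x and 22 mm above its underside. A blue patch also runs onto the top at this edge.
- service_bell: Loose counter bell, 83 mm wide, 62 mm high; bystander. Origin under its centre.
- jam_jar: Loose jam jar, 62 mm wide, 85 mm high; bystander. Origin under its centre.
- price_stand: Loose bent black price stand, 47 x 88 x 58 mm; bystander. Origin under its centre.

How it is judged:
By the outcome, as a careful person would: the job done as asked, in the order asked, and still so for the second after the job is handed in, with the robot touching nothing.
It also fails if it takes over 72 s, if anything falls off the work surface, if the arm or the gripper's body presses on something with over 40 N, if the wrist force passes 120 N, or if a joint passes its speed limit or range.

## Working session

There is one attempt and no reset: what is moved stays moved. The work goes in short steps, Python scripts to look and compute and a shell command to move; the robot and the scene stay as the last step left them, time stands still between calls to the robot, and variables do not carry over. Pictures are saved under pics/ and viewed, and the job is handed in when it is done.

```bash
mkdir -p pics; cat > h.py <<'E'
import numpy as np, cv2
from rig import robot
from scipy.spatial.transform import Rotation as R
def cal(n):
    c=robot.calibration(n);K=np.array([[c['fx'],0,c['cx']],[0,c['fy'],c['cy']],[0,0,1.]])
    return K,np.array(c['dist_coeffs'],float),np.array(c['rvec'],float),np.array(c['tvec'],float)
def proj(n,P):
    K,d,r,t=cal(n);return cv2.projectPoints(np.array(P,float).reshape(-1,3),r,t,K,d)[0].reshape(-1,2)
def ray(n,uv,z):
    K,d,r,t=cal(n);Rm=cv2.Rodrigues(r)[0]
    p=cv2.undistortPoints(np.array(uv,float).reshape(-1,1,2),K,d).reshape(-1,2)
    D=np.c_[p,np.ones(len(p))]@Rm; C=-Rm.T@t
    return C+D*((z-C[2])/D[:,2])[:,None]
def cam2w(n,p):
    K,d,r,t=cal(n);return cv2.Rodrigues(r)[0].T@(np.array(p)-t)
def snap(n,name):
    im=robot.camera(n);cv2.imwrite('pics/'+name+'.png',im[:,:,::-1]);return im
E
python3 - <<'E'
from h import *
np.set_printoptions(precision=4,suppress=True)
o=robot.get_obs();print(o['time'],o['position'],o['tool_rot'],R.from_quat(o['tool_rot']).as_matrix())
for c in ['top','side']:
    snap(c,c+'0')
    for n in ['packing_board','turning_post','bay_mouth','back_stop','carton','label','service_bell','jam_jar','price_stand']:
        for d in robot.tip_of(n,c)[:2]: print(c,n,round(d['confidence'],2),cam2w(c,d['point']))
print(robot.get_obs()['time'])
E
```

```text
0.0 [ 0.2408 -0.576   0.2216] [ 0.8323 -0.5543 -0.0008 -0.0007] [[ 0.3855 -0.9227 -0.0005]
 [-0.9227 -0.3855  0.0021]
 [-0.0021 -0.0004 -1.    ]]
top packing_board 0.57 [ 0.5286 -0.0873 -0.005 ]
top turning_post 0.41 [ 0.5235 -0.0889  0.0049]
top bay_mouth 0.76 [ 0.4648 -0.2153  0.0047]
top back_stop 0.77 [ 0.467  -0.3026  0.0063]
top carton 0.72 [0.4775 0.0139 0.0055]
top carton 0.34 [ 0.6811 -0.3803 -0.004 ]
top label 0.94 [0.5308 0.0174 0.032 ]
top service_bell 0.9 [ 0.5013  0.2689 -0.0044]
top price_stand 0.81 [ 0.7274 -0.1881  0.0032]
side packing_board 0.63 [ 0.529  -0.0834  0.0037]
side turning_post 0.47 [ 0.5283 -0.0821  0.011 ]
side bay_mouth 0.79 [ 0.469  -0.216   0.0083]
side bay_mouth 0.35 [ 0.4753 -0.3033  0.0043]
side carton 0.93 [0.4708 0.0173 0.0094]
side label 0.85 [0.5306 0.0216 0.032 ]
side service_bell 0.67 [0.5056 0.2724 0.0009]
side jam_jar 0.6 [ 0.6857 -0.3848 -0.0027]
side jam_jar 0.44 [ 0.7311 -0.1896 -0.0002]
side price_stand 0.78 [ 0.7335 -0.19   -0.0015]
side price_stand 0.39 [0.4743 0.0197 0.0102]
1.0
```

View pics/top0.png

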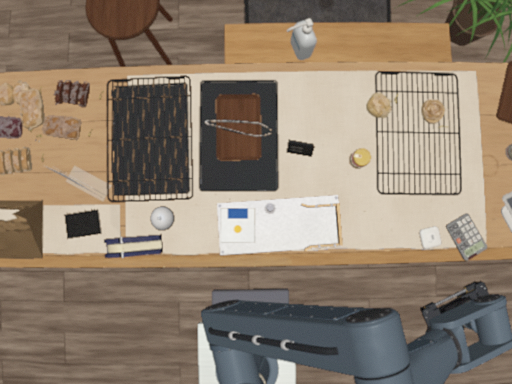

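View pics/side0.png

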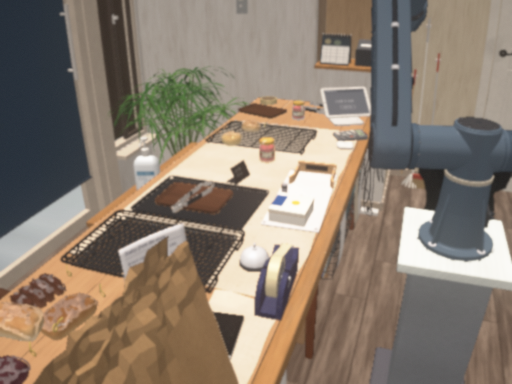

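```bash
python3 - <<'E'
import cv2
a=cv2.imread('pics/top0.png')[185:265,205:350]
cv2.imwrite('pics/top0z.png',cv2.resize(a,None,fx=5.5,fy=5.5,interpolation=cv2.INTER_CUBIC))
b=cv2.imread('pics/side0.png')[150:240,250:350]
cv2.imwrite('pics/side0z.png',cv2.resize(b,None,fx=6,fy=6,interpolation=cv2.INTER_CUBIC))
E
```

```text
(no output)
```

View pics/top0z.png

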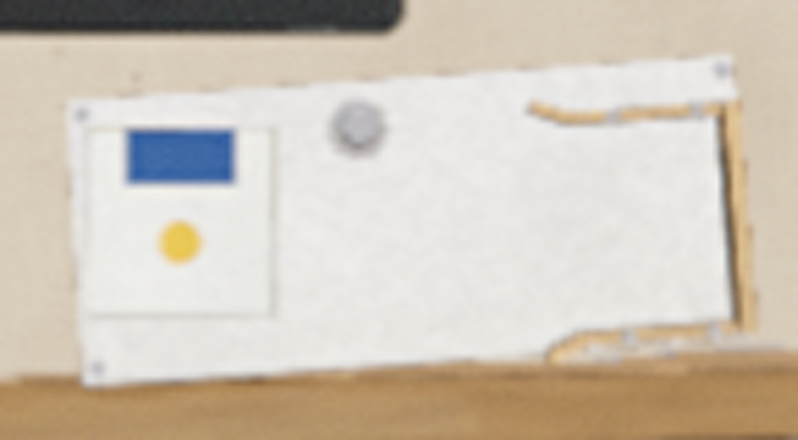

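View pics/side0z.png

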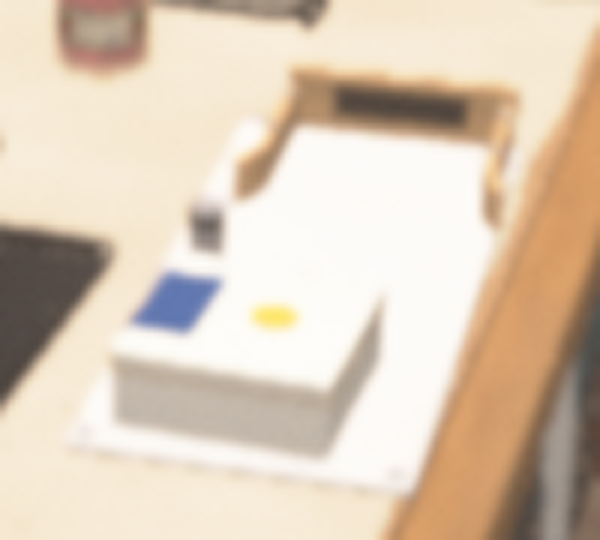

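```bash
python3 - <<'E'
from h import *
from scipy.optimize import least_squares
np.set_printoptions(precision=4,suppress=True)
f=lambda a:(np.array(a,float)+.5)/5.5-.5+np.array([205,185])
bc=f([[67,101],[731,57],[82,386]])
B=np.array([[-.175,.03,.008],[.23,.03,.008],[-.175,-.142,.008]])
w=ray('top',bc,.008);print(w)
def W(p,X):
    X=np.atleast_2d(X);c,s=np.cos(p[2]),np.sin(p[2])
    return np.c_[p[0]+c*X[:,0]-s*X[:,1],p[1]+s*X[:,0]+c*X[:,1],X[:,2]]
post=f([[358,125]])
def res(p): return (np.r_[proj('top',W(p,B)),proj('top',W(p,[[0,0,.058]]))]-np.r_[bc,post]).ravel()
s=least_squares(res,[.53,-.085,-1.57]);p=s.x;print(p[:2],np.degrees(p[2]),res(p))
# carton
cc=f([[90,128],[272,127],[274,315],[88,315]])
cw=ray('top',cc,.053);print(cw,[np.linalg.norm(cw[i]-cw[(i+1)%4]) for i in range(4)])
# to board
c,sn=np.cos(p[2]),np.sin(p[2]);Rm=np.array([[c,sn],[-sn,c]])
cb=(cw[:,:2]-p[:2])@Rm.T;print('carton corners board',cb,cb.mean(0))
for i in range(4):
    e=cb[(i+1)%4]-cb[i];print(np.degrees(np.arctan2(e[1],e[0])))
for n,q in [('bay',[.125,-.068,.008]),('stop',[.215,-.068,.008])]: print(n,W(p,q))
# side check
print(proj('side',W(p,B)))
print('side meas', np.array([[70,445],[410,490]])/6+[250,150])
C=W(p,[[-.175,.03,.008],[-.175,-.142,.008]]);print(proj('side',C))
np.save('board.npy',p)
E
```

```text
[[ 0.5463  0.088   0.008 ]
 [ 0.5657 -0.3123  0.008 ]
 [ 0.3756  0.0812  0.008 ]]
[ 0.5257 -0.0861] -87.22572853727148 [-0.6307 -0.273   0.6174 -0.3626 -0.1818  0.065   0.1925  0.5372]
[[ 0.5285  0.0708  0.053 ]
 [ 0.5273 -0.0355  0.053 ]
 [ 0.4181 -0.0348  0.053 ]
 [ 0.4198  0.0733  0.053 ]] [np.float64(0.10626931624006491), np.float64(0.10921006204513076), np.float64(0.10816145710877507), np.float64(0.10875979850568515)]
carton corners board [[-0.1566  0.0104]
 [-0.0505  0.004 ]
 [-0.0565 -0.105 ]
 [-0.1644 -0.0981]] [-0.107  -0.0472]
-3.420887580044938
-93.13084801317667
176.33697511806162
85.87404328424681
bay [[ 0.4639 -0.2143  0.008 ]]
stop [[ 0.4682 -0.3042  0.008 ]]
[[260.6885 222.493 ]
 [291.3342 168.3624]
 [319.082  230.6937]]
side meas [[261.6667 224.1667]
 [318.3333 231.6667]]
[[260.6885 222.493 ]
 [319.082  230.6937]]
```

```bash
cat > sim.py <<'E'
import numpy as np
from scipy.optimize import minimize
def sim(c0,th0,path,mu,c=.042,h=.055,r=.010):
    # pose: center, th (0=start square; 90 done). carton box; point pusher on L face(-a), post on R face(+a)
    x,y=c0;th=np.radians(th0);out=[]
    for k in range(len(path)-1):
        p=path[k];v=path[k+1]-path[k]
        a=np.array([np.cos(th),np.sin(th)]);t=np.array([-a[1],a[0]])
        C=np.array([x,y])
        def J(pt,d): rr=pt-C; return np.array([d[0],d[1],rr[0]*d[1]-rr[1]*d[0]])
        gp=(C-p)@a-h      # pusher gap to L face
        # post contact: closest point of box to origin
        loc=np.array([(-C)@a,(-C)@t]);cl=np.clip(loc,-h,h);q=C+cl[0]*a+cl[1]*t
        nn=-q/np.linalg.norm(q); gpost=np.linalg.norm(q)-r   # nn points from carton to post
        M=np.diag([1,1,c*c])**1.0; M[2,2]=c*c
        Mi=np.diag([1,1,1/c**2])
        # unknown lambda: pusher normal ln, tangential lt, post lq ; w = Mi (Ja ln + Jt lt - Jn lq)
        Ja,Jt,Jq=J(p,a),J(p,t),J(q,-nn)
        from itertools import product
        best=None
        for post in (0,1):
            for mode in ('stick','+','-'):
                if mode=='stick': B=[Ja,Jt]
                elif mode=='+': B=[Ja+mu*Jt]
                else: B=[Ja-mu*Jt]
                eq=[Ja,Jt] if mode=='stick' else [Ja]
                rh=[v@a-gp,v@t] if mode=='stick' else [v@a-gp]
                if post: B=B+[Jq];eq=eq+[Jq];rh=rh+[-gpost]
                B=np.array(B).T;E=np.array(eq)
                try: l=np.linalg.solve(E@Mi@B,rh)
                except Exception: continue
                w=Mi@B@l
                if l[0]<-1e-12: continue
                if mode=='stick' and abs(l[1])>mu*l[0]+1e-12: continue
                s=v@t-Jt@w
                if mode=='+' and s<-1e-12: continue
                if mode=='-' and s>1e-12: continue
                if post and l[-1]<-1e-12: continue
                if not post and Jq@w+gpost<-1e-9: continue
                best=(w,mode,post);break
            if best:break
        if best is None: out.append('FAIL');break
        w,mode,post=best
        x+=w[0];y+=w[1];th+=w[2]
        u=(path[k+1]-[x,y])@np.array([-np.sin(th),np.cos(th)])
        out.append((x,y,np.degrees(th),u,cl[1],mode,post))
    return out
if __name__=='__main__':
    def mk(wps,ds=.0005):
        P=[np.array(wps[0])]
        for w in wps[1:]:
            w=np.array(w);n=max(1,int(np.linalg.norm(w-P[-1])/ds));a=P[-1]
            P+= [a+(w-a)*(i+1)/n for i in range(n)]
        return np.array(P)
    import sys
    plans={'A':[(-.167,-.088),(-.10,-.088),(-.06,-.105),(-.02,-.120),(.03,-.120)],
           'B':[(-.167,-.088),(-.08,-.088),(-.03,-.115),(.0,-.125),(.05,-.120)],
           'C':[(-.167,-.088),(-.06,-.088),(-.0,-.11),(.05,-.120)],
           'D':[(-.167,-.075),(-.06,-.085),(-.0,-.11),(.05,-.120)]}
    for n,w in plans.items():
        for mu in (.1,.3,.6):
            for dy in (-.004,.004):
                P=mk(w);P[:,0]
                o=sim((-.107,-.047+dy),-3.4,P,mu)
                print(n,mu,dy,len(o),len(P)); 
                for k in list(range(0,len(o),60))+[len(o)-1]:
                    q=o[k];
                    if q=='FAIL': print('  FAIL');continue
                    print('   P',(P[k+1]*1e3).round(0),'c',round(q[0]*1e3),round(q[1]*1e3),'th',round(q[2]),'u %.0f post u %.0f'%(q[3]*1e3,q[4]*1e3),q[5],q[6])
E
python3 sim.py | head -150
```

```text
A 0.1 -0.004 1 406
  FAIL
  FAIL
A 0.1 0.004 1 406
  FAIL
  FAIL
A 0.3 -0.004 1 406
  FAIL
  FAIL
A 0.3 0.004 1 406
  FAIL
  FAIL
A 0.6 -0.004 1 406
  FAIL
  FAIL
A 0.6 0.004 1 406
  FAIL
  FAIL
B 0.1 -0.004 1 451
  FAIL
  FAIL
B 0.1 0.004 1 451
  FAIL
  FAIL
B 0.3 -0.004 1 451
  FAIL
  FAIL
B 0.3 0.004 1 451
  FAIL
  FAIL
B 0.6 -0.004 1 451
  FAIL
  FAIL
B 0.6 0.004 1 451
  FAIL
  FAIL
C 0.1 -0.004 1 443
  FAIL
  FAIL
C 0.1 0.004 1 443
  FAIL
  FAIL
C 0.3 -0.004 1 443
  FAIL
  FAIL
C 0.3 0.004 1 443
  FAIL
  FAIL
C 0.6 -0.004 1 443
  FAIL
  FAIL
C 0.6 0.004 1 443
  FAIL
  FAIL
D 0.1 -0.004 1 446
  FAIL
  FAIL
D 0.1 0.004 1 446
  FAIL
  FAIL
D 0.3 -0.004 1 446
  FAIL
  FAIL
D 0.3 0.004 1 446
  FAIL
  FAIL
D 0.6 -0.004 1 446
  FAIL
  FAIL
D 0.6 0.004 1 446
  FAIL
  FAIL
```

```bash
python3 - <<'E'
s=open('sim.py').read()
s=s.replace("        best=None\n","        best=(np.zeros(3),'free',0) if v@a<=gp else None\n",1)
s=s.replace("        for post in (0,1):","        for post in ((0,1) if best is None else ()):")
open('sim.py','w').write(s)
E
python3 sim.py | head -230
```

```text
A 0.1 -0.004 405 406
   P [-166.  -88.] c -107 -51 th -3 u -40 post u 55 free 0
   P [-136.  -88.] c -89 -48 th 13 u -29 post u 27 + 0
   P [-107.  -88.] c -70 -39 th 28 u -27 post u 1 stick 0
   P [-78. -97.] c -61 -33 th 40 u -38 post u -14 - 0
   P [ -50. -109.] c -65 -39 th 63 u -45 post u -39 free 0
   P [ -22. -119.] c -86 -47 th 81 u -75 post u -55 free 0
   P [   8. -120.] c -86 -47 th 81 u -104 post u -55 free 0
   P [  30. -120.] c -86 -47 th 82 u -126 post u -55 - 0
A 0.1 0.004 405 406
   P [-166.  -88.] c -107 -43 th -3 u -48 post u 49 free 0
   P [-136.  -88.] c -92 -40 th 14 u -36 post u 17 + 0
   P [-107.  -88.] c -76 -32 th 31 u -33 post u -11 stick 0
   P [-78. -97.] c -68 -27 th 43 u -45 post u -26 - 0
   P [ -50. -109.] c -74 -34 th 63 u -55 post u -50 free 0
   P [ -22. -119.] c -80 -37 th 68 u -85 post u -55 - 0
   P [   8. -120.] c -80 -35 th 73 u -109 post u -55 - 0
   P [  30. -120.] c -79 -35 th 75 u -127 post u -55 - 0
A 0.3 -0.004 405 406
   P [-166.  -88.] c -107 -51 th -3 u -40 post u 55 free 0
   P [-136.  -88.] c -88 -44 th 10 u -35 post u 29 + 0
   P [
[... 10231 characters left out ...]
. -112.] c -113 -7 th 90 u -122 post u -55 free 0
   P [  38. -118.] c -113 -7 th 90 u -152 post u -55 free 0
   P [  50. -120.] c -113 -7 th 90 u -164 post u -55 free 0
D 0.6 0.004 445 446
   P [-166.  -75.] c -107 -43 th -3 u -36 post u 49 free 0
   P [-136.  -78.] c -87 -35 th 8 u -36 post u 24 stick 0
   P [-107.  -81.] c -69 -27 th 22 u -36 post u -1 stick 0
   P [-76. -83.] c -86 -15 th 61 u -42 post u -55 - 0
   P [-48. -90.] c -84 -14 th 66 u -65 post u -55 - 0
   P [ -20. -102.] c -84 -14 th 66 u -94 post u -55 - 0
   P [   8. -112.] c -84 -14 th 67 u -123 post u -55 - 0
   P [  38. -118.] c -84 -13 th 69 u -151 post u -55 - 0
   P [  50. -120.] c -84 -13 th 70 u -162 post u -55 - 0
```

```bash
cat > s2.py <<'E'
from sim import sim
import numpy as np
def arc(uq,up,th0,th1,n=300,drift=0):
    P=[]
    for k,th in enumerate(np.radians(np.linspace(th0,th1,n))):
        a=np.array([np.cos(th),np.sin(th)]);t=np.array([-a[1],a[0]])
        P.append(-.065*a-(uq+drift*k/n)*t-.055*a+up*t)
    return np.array(P)
def lin(a,b,n=200): return np.array([a+(b-a)*i/n for i in range(n)])
for y0 in (-.044,-.050):
  for uq,up in ((.04,-.01),(.04,-.02),(.04,-.03),(.035,-.04),(.03,-.045)):
    for dr in (0,-.02):
      for mu in (.1,.3,.6):
        Q=arc(uq,up,0,90,drift=dr)
        st=np.array([-.167,-.055]);
        P=np.r_[lin(st,np.array([-.125,-.055])),lin(np.array([-.125,-.055]),Q[0]),Q]
        o=sim((-.107,y0),-3.4,P,mu)
        s=''
        for k in (199,398,470,545,620,len(o)-1):
            if k<len(o) and o[k]!='FAIL':
                q=o[k];s+=' [%d %d th%d up%d uq%d %s%d]'%(q[0]*1e3,q[1]*1e3,q[2],q[3]*1e3,q[4]*1e3,q[5],q[6])
        print(y0,uq,up,dr,mu,s,'FAIL' if o[-1]=='FAIL' else '')
E
python3 s2.py
```

```text
-0.044 0.04 -0.01 0 0.1  [-70 -39 th4 up-11 uq34 stick0] [-65 -39 th4 up-6 uq33 +0] [-54 -38 th21 up-33 uq16 -1] [-52 -39 th43 up-58 uq-7 -1] [-55 -46 th66 up-82 uq-32 -1] [-56 -64 th89 up-106 uq-55 -1] 
-0.044 0.04 -0.01 0 0.3  [-70 -38 th2 up-14 uq35 stick0] [-65 -36 th1 up-11 uq34 +0] [-54 -38 th21 up-33 uq16 -1] [-51 -40 th43 up-56 uq-5 -1] [-51 -48 th66 up-78 uq-27 -1] [-48 -65 th90 up-98 uq-48 -1] 
-0.044 0.04 -0.01 0 0.6  [-70 -38 th2 up-14 uq35 stick0] [-65 -35 th0 up-14 uq35 stick0] [-53 -40 th21 up-32 uq18 -1] [-48 -43 th43 up-52 uq-2 -1] [-46 -50 th66 up-72 uq-22 -1] [-40 -65 th90 up-90 uq-40 -1] 
-0.044 0.04 -0.01 -0.02 0.1  [-70 -39 th4 up-11 uq34 stick0] [-65 -39 th4 up-6 uq33 +0] [-54 -38 th21 up-29 uq16 -1] [-52 -39 th43 up-48 uq-7 -1] [-54 -47 th66 up-66 uq-31 -1] [-54 -65 th90 up-84 uq-54 -1] 
-0.044 0.04 -0.01 -0.02 0.3  [-70 -38 th2 up-14 uq35 stick0] [-65 -36 th1 up-11 uq34 +0] [-54 -38 th21 up-28 uq16 -1] [-50 -41 th43 up-45 uq-5 -1] [-50 -48 th66 up-61 uq-26 -1] [-45 -65 th90 up-75 uq-45 -1] 
-0.044 0.04 -0.01 -0.02 0.6  [-70 -38 th2 up-14 uq35 stick0] [-65 -35
[... 10551 characters left out ...]
1 th47 up-66 uq2 -0] [-41 -52 th66 up-92 uq-16 -1] [-37 -65 th90 up-112 uq-37 -1] 
-0.05 0.03 -0.045 -0.02 0.1  [-69 -47 th0 up-7 uq48 stick0] [-66 -47 th2 up-24 uq45 -0] [-51 -46 th21 up-45 uq25 -1] [-46 -45 th43 up-65 uq0 -1] [-48 -49 th66 up-84 uq-24 -1] [-48 -65 th90 up-104 uq-48 -1] 
-0.05 0.03 -0.045 -0.02 0.3  [-69 -47 th0 up-8 uq48 stick0] [-66 -48 th2 up-23 uq44 -0] [-52 -49 th23 up-41 uq24 -0] [-44 -47 th43 up-61 uq3 -1] [-43 -51 th66 up-79 uq-19 -1] [-41 -65 th90 up-96 uq-41 -1] 
-0.05 0.03 -0.045 -0.02 0.6  [-69 -47 th0 up-8 uq48 stick0] [-66 -49 th4 up-21 uq44 -0] [-53 -52 th27 up-34 uq22 -0] [-44 -52 th46 up-55 uq3 -0] [-40 -53 th66 up-75 uq-15 -1] [-35 -65 th90 up-90 uq-35 -1]
```

```bash
cat >> h.py <<'E'
np.set_printoptions(precision=4,suppress=True)
BP=np.load('board.npy')
def w2b(x):
    c,s=np.cos(BP[2]),np.sin(BP[2]);return np.array([[c,s],[-s,c]])@(np.array(x)[:2]-BP[:2])
def b2w(x):
    c,s=np.cos(BP[2]),np.sin(BP[2]);return np.array([[c,-s],[s,c]])@np.array(x)[:2]+BP[:2]
def st(tgt=None,z=None):
    o=robot.get_obs();m=R.from_quat(o['tool_rot']).as_matrix()
    yaw=np.degrees(np.arctan2(m[1,0],m[0,0])-BP[2])  # tool x heading in board frame
    b=w2b(o['position']);c,s=np.cos(BP[2]),np.sin(BP[2])
    F=np.array([[c,s,0],[-s,c,0],[0,0,1]])@o['ft_force']
    print('t %.2f TCP board mm'%o['time'],(b*1e3).round(1),'z %.1f'%(o['position'][2]*1e3),'toolx hdg(board) %.1f'%((yaw+180)%360-180),'tilt',m[:,2].round(3),'F board',F.round(1),'w %.3f'%o['grip_width'],'q',o['q'])
    if tgt is not None:
        d=np.r_[b2w(np.array(tgt)/1e3)-o['position'][:2],(0 if z is None else z/1e3-o['position'][2])]
        print('dp tool cm',(m.T@d*100))
E
python3 -m creep '{"dp":[[0,0,0],[0,0,0],[0,0,0],[0,0,0],[0,0,0],[0,0,0],[0,0,0],[0,0,0],[0,0,0],[0,0,0]],"turn":[[0,0,-7],[0,0,-7],[0,0,-7],[0,0,-7],[0,0,-7],[0,0,-7],[0,0,-7],[0,0,-7],[0,0,-7],[0,0,-7]]}' 1 10
python3 -c "
from h import *
st([-190,-58],120)"
```

```text
time: 2.0
position: [0.241, -0.5766, 0.2225]
tool_rot: [1.0, 0.026, -0.0, -0.0]
ft_force: [0.1, 0.2, -1.2]
grip_width: 0.0152
t 2.00 TCP board mm [ 476.2 -308.2] z 222.5 toolx hdg(board) 90.2 tilt [-0.  0. -1.] F board [-0.2  0.1 -1.2] w 0.015 q [-1.3535  0.5275  1.4327 -0.      1.1814 -1.4053]
dp tool cm [ 25.2407 -66.5308  10.2572]
```

```bash
python3 -m creep '{"dp":[[1.4,-3.7,0],[1.4,-3.7,0],[1.4,-3.7,0],[1.4,-3.7,0],[1.4,-3.7,0],[1.4,-3.7,0],[1.4,-3.7,0],[1.4,-3.7,0],[1.4,-3.7,0],[1.4,-3.7,0],[1.4,-3.7,0],[1.4,-3.7,0],[1.4,-3.7,0],[1.4,-3.7,0],[1.4,-3.7,0],[1.4,-3.7,0],[1.4,-3.7,0],[1.4,-3.7,0],[0,0,0]],"turn":[[0,0,0],[0,0,0],[0,0,0],[0,0,0],[0,0,0],[0,0,0],[0,0,0],[0,0,0],[0,0,0],[0,0,0],[0,0,0],[0,0,0],[0,0,0],[0,0,0],[0,0,0],[0,0,0],[0,0,0],[0,0,0],[0,0,0]]}'
python3 -c "
from h import *
st([-190,-58],20)
snap('top','top1')"
```

```text
time: 3.9
position: [0.4631, 0.1041, 0.2229]
tool_rot: [1.0, 0.026, 0.001, -0.001]
ft_force: [-0.2, -0.6, 0.1]
grip_width: 0.0005
t 3.90 TCP board mm [-193.1  -53.4] z 222.9 toolx hdg(board) 90.2 tilt [ 0.003  0.001 -1.   ] F board [ 0.6 -0.2  0.1] w 0.001 q [-0.0158  0.3245  1.8003  0.0017  1.0141 -0.0688]
dp tool cm [-0.519   0.3312 20.2924]
```

View pics/top1.png

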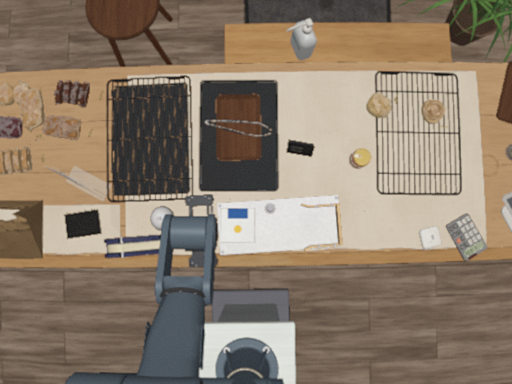

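```bash
python3 -c "
from h import *
a=snap('side','side1')"
```

```text
(no output)
```

View pics/side1.png

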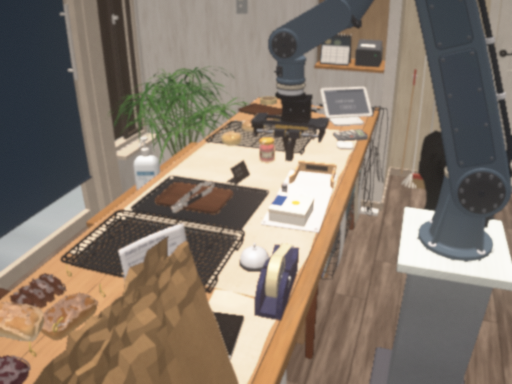

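```bash
python3 -m creep '{"dp":[[-0.5,0.3,3],[0,0,4],[0,0,4],[0,0,4],[0,0,3],[0,0,1.5],[0,0,0.8],[0,0,0],[0,0,0]],"turn":[[0,0,0],[0,0,0],[0,0,0],[0,0,0],[0,0,0],[0,0,0],[0,0,0],[0,0,0],[0,0,0]]}'
python3 -c "
from h import *
st([-190,-58],20)
snap('top','top2');a=snap('side','side2')
b=a[140:250,230:350,::-1];cv2.imwrite('pics/side2z.png',cv2.resize(b,None,fx=5,fy=5,interpolation=cv2.INTER_CUBIC))"
```

```text
time: 4.9
position: [0.4572, 0.0966, 0.0202]
tool_rot: [1.0, 0.023, 0.001, 0.0]
ft_force: [-0.3, -0.4, 0.5]
grip_width: 0.0007
t 4.90 TCP board mm [-185.8  -59.6] z 20.2 toolx hdg(board) 89.8 tilt [ 0.001 -0.    -1.   ] F board [ 0.4 -0.3  0.5] w 0.001 q [-0.0317  0.694   1.973  -0.0001  0.4736 -0.0773]
dp tool cm [ 0.1588 -0.4228  0.019 ]
```

View pics/side2z.png

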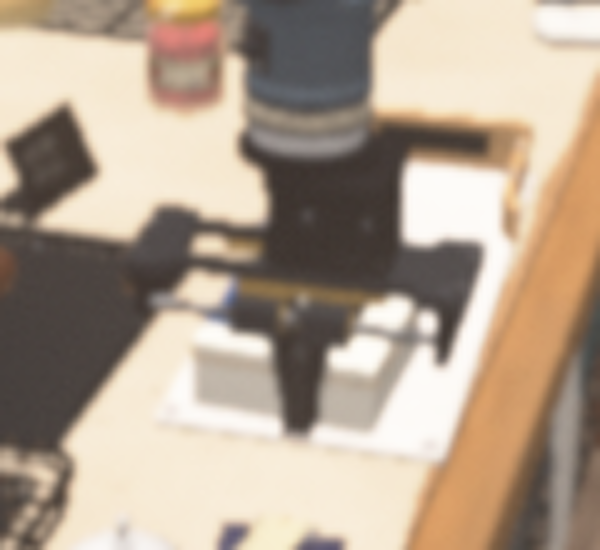

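```bash
python3 -m creep '{"dp":[[0.8,0,0],[0,0.5,0],[0,0.5,0],[0,0.4,0],[0,0.3,0],[0,0.3,0],[0,0.3,0],[0,0.3,0],[0,0.3,0],[0,0.3,0],[0,0.3,0],[0,0.3,0],[0,0.3,0],[0,0.3,0]],"turn":[[0,0,0],[0,0,0],[0,0,0],[0,0,0],[0,0,0],[0,0,0],[0,0,0],[0,0,0],[0,0,0],[0,0,0],[0,0,0],[0,0,0],[0,0,0],[0,0,0]]}'
python3 -c "
from h import *
st()
a=snap('top','top3')
b=a[185:265,205:350,::-1];cv2.imwrite('pics/top3z.png',cv2.resize(b,None,fx=5.5,fy=5.5,interpolation=cv2.INTER_CUBIC))"
```

```text
time: 6.4
position: [0.467, 0.0532, 0.0195]
tool_rot: [1.0, 0.023, 0.0, 0.0]
ft_force: [-0.5, 2.1, 1.2]
grip_width: 0.0006
t 6.40 TCP board mm [-142.  -52.] z 19.5 toolx hdg(board) 89.9 tilt [ 0. -0. -1.] F board [-2.1 -0.4  1.2] w 0.001 q [-0.1249  0.6967  1.9658 -0.0001  0.4788 -0.1715]
```

View pics/top3z.png

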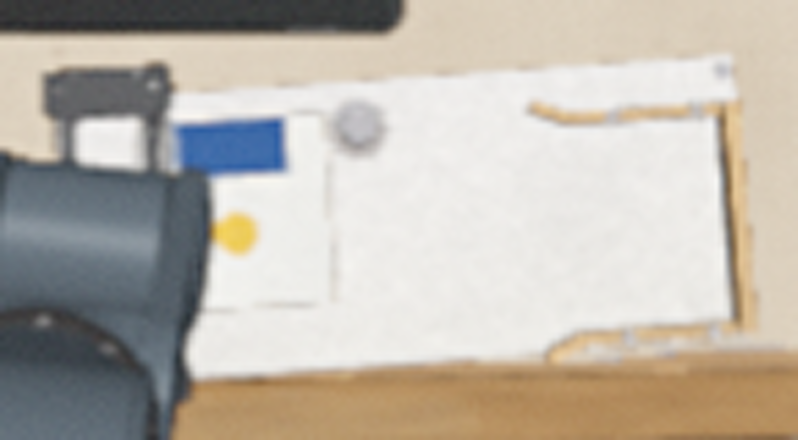

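```bash
cat >> h.py <<'E'
def zb(pts,z=.053,x0=205,y0=185,s=5.5,cam='top'):
    f=(np.array(pts,float)+.5)/s-.5+np.array([x0,y0]);return np.array([w2b(q) for q in ray(cam,f,z)])*1e3
E
python3 -c "
from h import *
r=zb([[323,113],[336,304],[237,233],[178,126],[285,120]]);print(r)
e=r[1]-r[0];print(np.degrees(np.arctan2(e[1],e[0]))+90,np.linalg.norm(e))
e=r[4]-r[3];print(np.degrees(np.arctan2(e[1],e[0])))
print(zb([[179,242],[127,132],[235,131]]))"
```

```text
[[ -20.282    10.2201]
 [ -20.1139 -101.0147]
 [ -74.8397  -56.1725]
 [-105.1894    8.1979]
 [ -42.6663    7.605 ]]
0.0865671172863074 111.23493018054894
-0.5433647036055675
[[-108.8631  -59.2045]
 [-135.1333    6.6408]
 [ -72.1824    3.1169]]
```

```bash
cat > s3.py <<'E'
from sim import sim
import numpy as np
def P(lam,th):
    th=np.radians(th);a=np.array([np.cos(th),np.sin(th)]);t=np.array([-a[1],a[0]]);return -.120*a-lam*t
for l0,l1 in ((.042,.042),(.042,.03),(.042,.022),(.03,.03),(.03,.02)):
  for mu in (.1,.2,.3,.5):
    th=np.linspace(0,90,600);lam=np.where(th<30,l0+(l1-l0)*th/30,l1)
    path=np.array([P(l,t) for l,t in zip(lam,th)])
    path=np.r_[[path[0]+[-.010+.01*i/40,0] for i in range(40)],path]
    o=sim((-.075,-.045),0,path,mu)
    print(l0,l1,mu,*['[%d %d th%d up%d uq%d %s%d]'%(q[0]*1e3,q[1]*1e3,q[2],q[3]*1e3,q[4]*1e3,q[5],q[6]) for q in o[38:-1:100] if q!='FAIL'],o[-1][:5] )
E
python3 s3.py
```

```text
0.042 0.042 0.1 [-65 -45 th0 up3 uq45 stick1] [-55 -45 th14 up-11 uq30 -1] [-49 -44 th29 up-27 uq14 -1] [-47 -44 th44 up-43 uq-1 -1] [-47 -47 th59 up-59 uq-17 -1] [-49 -54 th74 up-75 uq-33 -1] (np.float64(-0.04852153997012744), np.float64(-0.06500031221589121), np.float64(90.00056271067437), np.float64(-0.09052099980535792), np.float64(-0.048374233329112594))
0.042 0.042 0.2 [-65 -45 th0 up3 uq45 stick1] [-54 -47 th14 up-10 uq31 -1] [-47 -46 th29 up-25 uq16 -1] [-44 -47 th44 up-40 uq1 -1] [-44 -49 th59 up-55 uq-13 -1] [-44 -55 th74 up-70 uq-28 -1] (np.float64(-0.04251019611027368), np.float64(-0.06500028618316402), np.float64(90.00056271067437), np.float64(-0.08450965594553841), np.float64(-0.04237548251685366))
0.042 0.042 0.3 [-65 -45 th0 up3 uq45 stick1] [-54 -48 th14 up-9 uq32 -1] [-46 -48 th29 up-23 uq18 -1] [-42 -49 th44 up-37 uq4 -1] [-41 -51 th59 up-52 uq-10 -1] [-40 -56 th74 up-66 uq-24 -1] (np.float64(-0.03785117778727433), np.float64(-0.06500026047670902), np.float64(90.00056271067436), np.float64(-0.0798506376225113), np.float64(-0.03772411546262341))
0.042 0.042 0.5 [-65
[... 5316 characters left out ...]
 0.3 [-65 -45 th0 up15 uq46 stick1] [-54 -49 th14 up9 uq34 -1] [-45 -51 th29 up2 uq22 -1] [-39 -52 th44 up-10 uq9 -1] [-35 -54 th59 up-23 uq-3 -1] [-32 -58 th74 up-36 uq-16 -1] (np.float64(-0.02875495287108767), np.float64(-0.06500051565165679), np.float64(90.0011819384218), np.float64(-0.048753818291915406), np.float64(-0.02864146536925798))
0.03 0.02 0.5 [-65 -45 th0 up15 uq46 stick1] [-53 -51 th14 up11 uq36 -1] [-43 -55 th29 up6 uq26 -1] [-35 -56 th44 up-4 uq15 -1] [-29 -58 th59 up-16 uq3 -1] [-25 -60 th74 up-28 uq-8 -1] (np.float64(-0.020080405746008893), np.float64(-0.06500034723746344), np.float64(90.00118193842178), np.float64(-0.040079271165208166), np.float64(-0.019970943853950884))
```

```bash
python3 -m creep '{"dp":[[0,0.3,0],[0,0.3,0],[0,0.3,0],[0,0.3,0],[-0.32,0.18,0],[-0.32,0.18,0],[-0.32,0.18,0],[-0.32,0.18,0],[-0.32,0.18,0],[-0.32,0.18,0],[-0.32,0.18,0],[-0.32,0.18,0]],"turn":[[0,0,0],[0,0,0],[0,0,0],[0,0,0],[0,0,0],[0,0,0],[0,0,0],[0,0,0],[0,0,0],[0,0,0],[0,0,0],[0,0,0]]}'
python3 -c "
from h import *
st()
a=snap('top','top4')
b=a[185:265,205:350,::-1];cv2.imwrite('pics/top4z.png',cv2.resize(b,None,fx=5.5,fy=5.5,interpolation=cv2.INTER_CUBIC))"
```

```text
time: 7.65
position: [0.4423, 0.0258, 0.0196]
tool_rot: [1.0, 0.023, 0.0, 0.0]
ft_force: [0.7, 0.9, -0.3]
grip_width: 0.0005
t 7.65 TCP board mm [-115.8  -77.9] z 19.6 toolx hdg(board) 89.9 tilt [ 0. -0. -1.] F board [-0.8  0.7 -0.3] w 0.000 q [-0.1949  0.6862  2.0335 -0.      0.4217 -0.2416]
```

View pics/top4z.png

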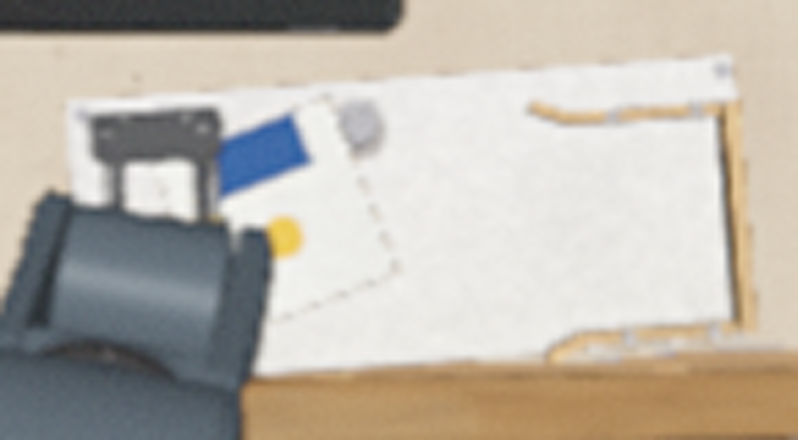

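```bash
cat >> h.py <<'E'
def car(tr,br,**k):
    # R-face top corners (T-R and R-B) -> center, theta, uq
    r=zb([tr,br],**k);e=r[0]-r[1];th=np.arctan2(-e[0],e[1]);a=np.array([np.cos(th),np.sin(th)]);t=np.array([-a[1],a[0]])
    m=r.mean(0);C=m-55*a;print('C',C,'th %.1f'%np.degrees(th),'len %.1f'%np.linalg.norm(e),'post gap %.1f uq %.1f'%(-C@a-65,-C@t));return C,a,t
def push(C,a,t,P): 
    d=np.array(P)-C;print('corner: along a %.1f (face -55), up %.1f'%(d@a,d@t))
E
python3 -c "
from h import *
C,a,t=car([327,98],[400,268]);push(C,a,t,[-105.8,-68.9])"
```

```text
C [-51.3626 -50.2131] th 19.4 len 107.6 post gap 0.1 uq 30.3
corner: along a -57.6 (face -55), up 0.5
```

```bash
python3 -m creep '{"dp":[[-0.28,0.25,0],[-0.28,0.25,0],[-0.28,0.25,0],[-0.28,0.25,0],[-0.28,0.25,0],[-0.28,0.25,0],[-0.28,0.25,0],[-0.28,0.25,0],[-0.24,0.33,0],[-0.24,0.33,0],[-0.24,0.33,0],[-0.24,0.33,0],[-0.24,0.33,0]],"turn":[[0,0,0],[0,0,0],[0,0,0],[0,0,0],[0,0,0],[0,0,0],[0,0,0],[0,0,0],[0,0,0],[0,0,0],[0,0,0],[0,0,0],[0,0,0]]}'
python3 -c "
from h import *
st()
a=snap('top','top5')
b=a[185:265,205:350,::-1];cv2.imwrite('pics/top5z.png',cv2.resize(b,None,fx=5.5,fy=5.5,interpolation=cv2.INTER_CUBIC))"
```

```text
time: 9.0
position: [0.4095, -0.0123, 0.0195]
tool_rot: [1.0, 0.023, -0.0, -0.0]
ft_force: [-0.0, 2.0, 0.6]
grip_width: 0.0004
t 9.00 TCP board mm [ -79.3 -112.5] z 19.5 toolx hdg(board) 89.9 tilt [-0.  0. -1.] F board [-2.   0.1  0.6] w 0.000 q [-0.3044  0.6779  2.1173  0.      0.3466 -0.3511]
```

View pics/top5z.png

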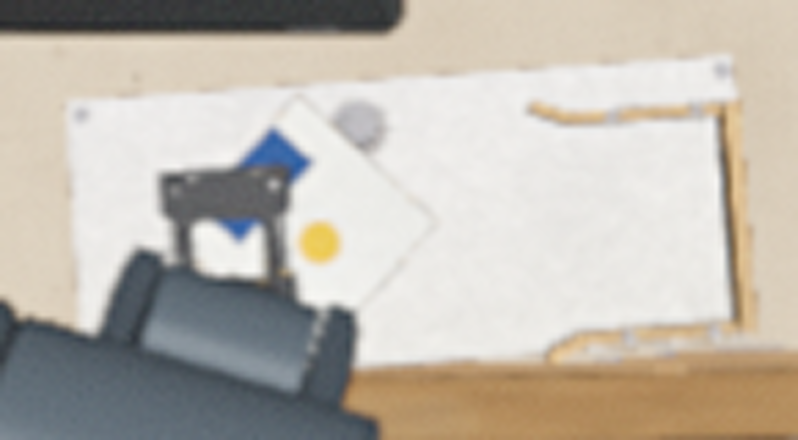

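```bash
python3 -c "
from h import *
C,a,t=car([299,95],[438,221]);push(C,a,t,[-69.3,-103.5])"
```

```text
C [-35.1844 -55.8599] th 44.0 len 109.2 post gap -0.9 uq 15.7
corner: along a -57.6 (face -55), up -10.6
```

```bash
python3 -m creep '{"dp":[[-0.17,0.34,0],[-0.17,0.34,0],[-0.17,0.34,0],[-0.17,0.34,0],[-0.17,0.34,0],[-0.17,0.34,0],[-0.17,0.34,0],[-0.17,0.34,0],[-0.17,0.34,0],[-0.07,0.35,0],[-0.07,0.35,0],[-0.07,0.35,0],[-0.07,0.35,0]],"turn":[[0,0,0],[0,0,0],[0,0,0],[0,0,0],[0,0,0],[0,0,0],[0,0,0],[0,0,0],[0,0,0],[0,0,0],[0,0,0],[0,0,0],[0,0,0]]}'
python3 -c "
from h import *
st()
a=snap('top','top6')
b=a[185:265,205:350,::-1];cv2.imwrite('pics/top6z.png',cv2.resize(b,None,fx=5.5,fy=5.5,interpolation=cv2.INTER_CUBIC))"
```

```text
time: 10.35
position: [0.3938, -0.0578, 0.0196]
tool_rot: [1.0, 0.023, 0.0, 0.0]
ft_force: [-1.5, 1.5, 0.4]
grip_width: 0.0001
t 10.35 TCP board mm [ -34.7 -130.4] z 19.6 toolx hdg(board) 89.9 tilt [ 0. -0. -1.] F board [-1.6 -1.4  0.4] w 0.000 q [-0.4283  0.6764  2.1471  0.      0.318  -0.475 ]
```

View pics/top6z.png

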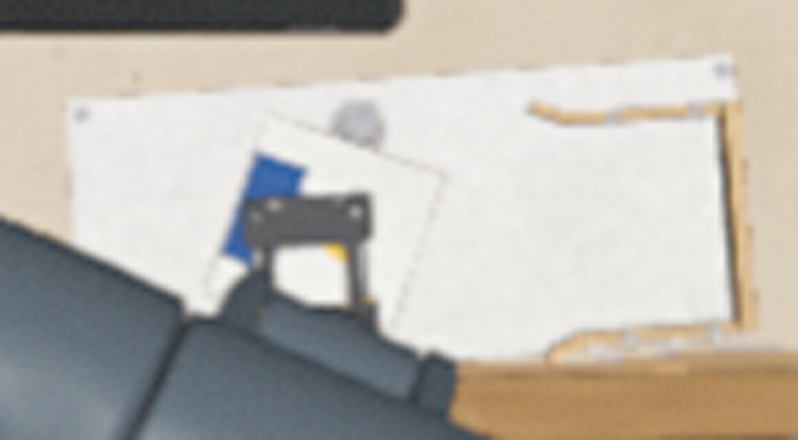

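```bash
python3 -c "
from h import *
C,a,t=car([267,113],[447,177]);push(C,a,t,[-24.7,-121.4])"
```

```text
C [-23.591  -60.1879] th 66.6 len 111.3 post gap -0.4 uq 2.2
corner: along a -56.6 (face -55), up -23.3
```

```bash
python3 -m creep '{"dp":[[-0.03,0.35,0],[-0.03,0.35,0],[-0.03,0.35,0],[-0.03,0.35,0],[-0.03,0.35,0],[-0.03,0.35,0],[-0.03,0.35,0],[-0.03,0.35,0],[0.03,0.3,0],[0.03,0.3,0],[0.03,0.3,0],[0.03,0.3,0],[0.03,0.3,0],[0.03,0.3,0]],"turn":[[0,0,0],[0,0,0],[0,0,0],[0,0,0],[0,0,0],[0,0,0],[0,0,0],[0,0,0],[0,0,0],[0,0,0],[0,0,0],[0,0,0],[0,0,0],[0,0,0]]}'
python3 -c "
from h import *
st()
a=snap('top','top7')
b=a[185:265,205:350,::-1];cv2.imwrite('pics/top7z.png',cv2.resize(b,None,fx=5.5,fy=5.5,interpolation=cv2.INTER_CUBIC))"
```

```text
time: 11.8
position: [0.3954, -0.1037, 0.0196]
tool_rot: [1.0, 0.023, -0.0, -0.0]
ft_force: [-1.7, 0.5, 0.2]
grip_width: 0.0009
t 11.80 TCP board mm [  11.2 -131.1] z 19.6 toolx hdg(board) 89.9 tilt [-0.  0. -1.] F board [-0.6 -1.7  0.2] w 0.001 q [-0.5314  0.6777  2.1199  0.      0.344  -0.5782]
```

View pics/top7z.png

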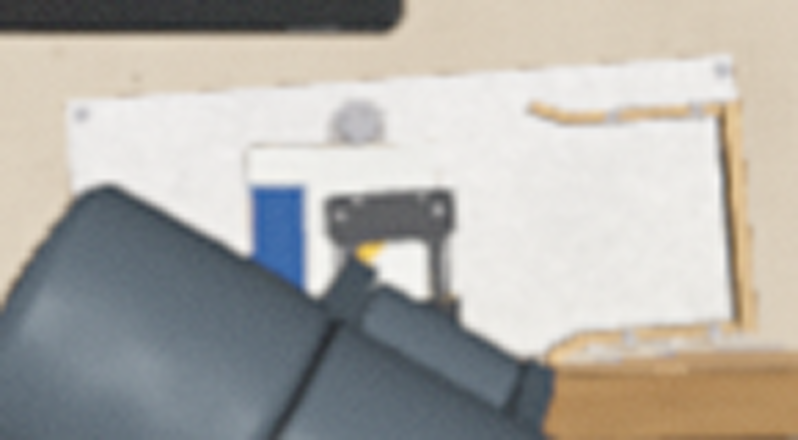

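```bash
python3 -m creep '{"dp":[[-0.6,0,0],[-0.6,0,0],[0,0,-3],[0,0,-4],[0,0,-3],[0.5,-3,0],[1.5,-4,0],[2,-4,0],[2,-4,0],[1.7,-1,0],[0,0,0]],"turn":[[0,0,0],[0,0,0],[0,0,0],[0,0,0],[0,0,0],[0,0,0],[0,0,0],[0,0,0],[0,0,0],[0,0,0],[0,0,0]]}' -0.2
python3 -c "
from h import *
st([-100,-66],20)
a=snap('top','top8')
b=a[185:265,205:350,::-1];cv2.imwrite('pics/top8z.png',cv2.resize(b,None,fx=5.5,fy=5.5,interpolation=cv2.INTER_CUBIC))"
```

```text
time: 12.95
position: [0.4551, 0.061, 0.1197]
tool_rot: [1.0, 0.025, 0.002, 0.0]
ft_force: [-0.4, 0.5, 0.5]
grip_width: 0.0521
t 12.95 TCP board mm [-150.3  -63.4] z 119.7 toolx hdg(board) 90.1 tilt [ 0.004 -0.    -1.   ] F board [-0.5 -0.3  0.5] w 0.052 q [-0.1111  0.4819  1.9417  0.0002  0.7138 -0.1619]
dp tool cm [-0.3105  5.0266  9.9736]
```

View pics/top8z.png

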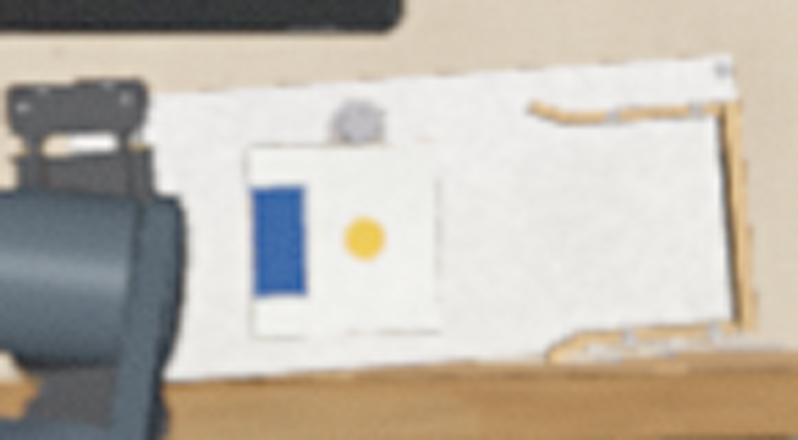

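```bash
python3 -c "
from h import *
C,a,t=car([247,147],[436,146])
r=zb([[247,147],[436,146],[439,332],[253,337]]);print(r,r.mean(0))
for i in range(4):
    e=r[(i+1)%4]-r[i];print(np.degrees(np.arctan2(e[1],e[0]))%90,np.linalg.norm(e))"
```

```text
C [-14.1589 -64.8865] th 86.5 len 110.2 post gap 0.6 uq -10.2
[[ -65.8003   -6.6452]
 [  44.158   -13.3304]
 [  38.4778 -121.1639]
 [ -69.4616 -116.9377]] [-13.1565 -64.5193]
86.52081536500005 110.16127177747643
86.98472075901824 107.98290662138027
87.75786389790389 108.02206853837724
88.09870340720276 110.35328816434293
```

```bash
python3 -m creep '{"dp":[[-0.3,2.5,0],[0,2.5,2],[0,0,3],[0,0,3],[0,0,1.5],[0,0,0.5],[0,0,0],[0,0.5,0],[0,0.5,0],[0,0.4,0],[0,0.4,0],[0,0.4,0],[0,0.4,0],[0,0.4,0],[0,0.4,0],[0,0.4,0],[0,0.4,0]],"turn":[[0,0,0],[0,0,0],[0,0,0],[0,0,0],[0,0,0],[0,0,0],[0,0,0],[0,0,0],[0,0,0],[0,0,0],[0,0,0],[0,0,0],[0,0,0],[0,0,0],[0,0,0],[0,0,0],[0,0,0]]}'
python3 -c "
from h import *
st([-58,-66],20)
a=snap('top','top9')
b=a[185:265,205:350,::-1];cv2.imwrite('pics/top9z.png',cv2.resize(b,None,fx=5.5,fy=5.5,interpolation=cv2.INTER_CUBIC))"
```

```text
time: 14.7
position: [0.454, -0.0329, 0.0194]
tool_rot: [1.0, 0.023, -0.0, -0.0]
ft_force: [-0.4, 1.3, -0.1]
grip_width: 0.0524
t 14.70 TCP board mm [-56.6 -69.1] z 19.4 toolx hdg(board) 89.9 tilt [-0.  0. -1.] F board [-1.3 -0.4 -0.1] w 0.052 q [-0.3187  0.6909  2.0026 -0.0001  0.4485 -0.3655]
dp tool cm [ 0.3103 -0.1385 -0.0572]
```

View pics/top9z.png

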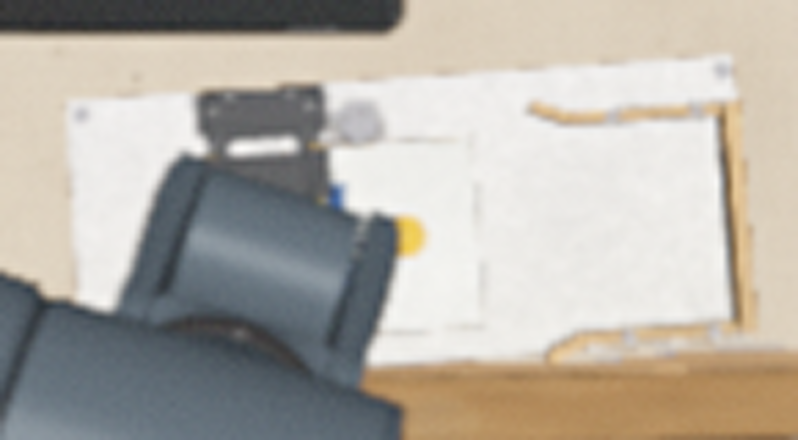

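```bash
python3 -c "
from h import *
r=zb([[472,140],[482,326],[350,143]]);print(r)
e=r[0]-r[1];print(np.degrees(np.arctan2(e[1],e[0])),np.linalg.norm(e))"
```

```text
[[  65.3526  -11.2422]
 [  63.6434 -119.3805]
 [  -5.7431   -8.2653]]
89.09447161059285 108.15180014203223
```

```bash
python3 -m creep '{"dp":[[-0.015,0.4,0],[-0.015,0.4,0],[-0.015,0.4,0],[-0.015,0.4,0],[-0.015,0.4,0],[-0.015,0.4,0],[-0.015,0.4,0],[-0.015,0.4,0],[-0.015,0.4,0],[-0.015,0.4,0],[-0.015,0.4,0],[-0.015,0.4,0],[-0.015,0.4,0],[-0.015,0.4,0],[-0.015,0.4,0],[-0.015,0.4,0],[-0.015,0.4,0],[-0.015,0.4,0],[0,0.4,0],[0,0.4,0]],"turn":[[0,0,0],[0,0,0],[0,0,0],[0,0,0],[0,0,0],[0,0,0],[0,0,0],[0,0,0],[0,0,0],[0,0,0],[0,0,0],[0,0,0],[0,0,0],[0,0,0],[0,0,0],[0,0,0],[0,0,0],[0,0,0],[0,0,0],[0,0,0]]}'
python3 -c "
from h import *
st([95,-68],20)
a=snap('top','top10')
b=a[185:265,205:350,::-1];cv2.imwrite('pics/top10z.png',cv2.resize(b,None,fx=5.5,fy=5.5,interpolation=cv2.INTER_CUBIC))"
```

```text
time: 16.75
position: [0.455, -0.1128, 0.0196]
tool_rot: [1.0, 0.023, -0.0, -0.0]
ft_force: [0.2, 2.8, 3.0]
grip_width: 0.0522
t 16.75 TCP board mm [ 23.2 -72. ] z 19.6 toolx hdg(board) 89.9 tilt [-0.  0. -1.] F board [-2.8  0.4  3. ] w 0.052 q [-0.4822  0.6961  1.9684  0.0001  0.4775 -0.529 ]
dp tool cm [ 0.41    7.1758 -0.0437]
```

View pics/top10z.png

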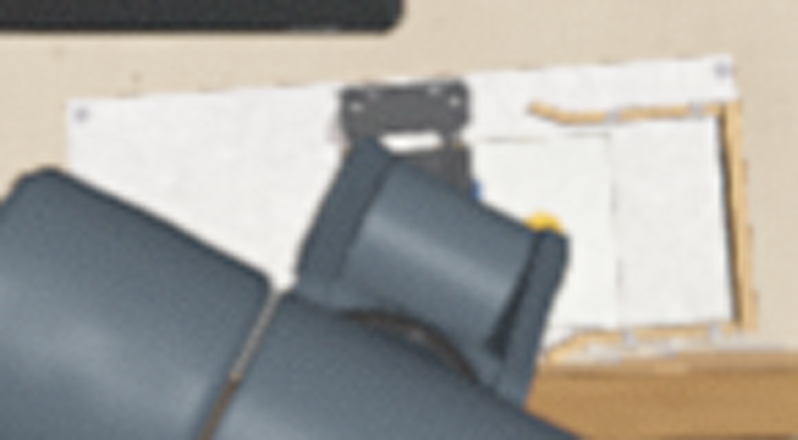

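```bash
python3 -c "
from h import *
print(zb([[475,139],[611,134],[618,322]]));print(zb([[630,118],[700,113],[635,327]],z=.038))"
python3 -m creep '{"dp":[[0,0.4,0],[0,0.4,0],[0,0.4,0],[0,0.4,0],[0,0.4,0],[0,0.4,0],[0,0.4,0],[0,0.4,0],[0,0.4,0],[0,0.4,0]],"turn":[[0,0,0],[0,0,0],[0,0,0],[0,0,0],[0,0,0],[0,0,0],[0,0,0],[0,0,0],[0,0,0],[0,0,0]]}'
python3 -c "
from h import *
st([95,-68],20)"
```

```text
[[  67.1401  -10.7777]
 [ 146.6439  -13.2012]
 [ 142.7885 -122.4878]]
[[ 160.3286   -4.2875]
 [ 201.9326   -4.1469]
 [ 154.3055 -126.8995]]
time: 17.8
position: [0.457, -0.153, 0.0195]
tool_rot: [1.0, 0.023, -0.0, 0.0]
ft_force: [0.4, 2.7, 1.1]
grip_width: 0.0522
t 17.80 TCP board mm [ 63.4 -71.9] z 19.5 toolx hdg(board) 89.9 tilt [-0. -0. -1.] F board [-2.7  0.5  1.1] w 0.052 q [-0.5554  0.7022  1.9355 -0.      0.5038 -0.602 ]
dp tool cm [ 0.3926  3.1562 -0.0497]
```

```bash
python3 -m creep '{"dp":[[0,0.4,0],[0,0.4,0],[0,0.4,0],[0,0.4,0],[0,0.3,0],[0,0.3,0],[0,0.2,0],[0,0.2,0]],"turn":[[0,0,0],[0,0,0],[0,0,0],[0,0,0],[0,0,0],[0,0,0],[0,0,0],[0,0,0]]}'
python3 -c "
from h import *
st([95,-68],20)"
python3 -m creep '{"dp":[[0,0.1,0],[0,0.1,0]],"turn":[[0,0,0],[0,0,0]]}'
python3 -m creep '{"dp":[[0,0.1,0],[0,0.1,0]],"turn":[[0,0,0],[0,0,0]]}'
python3 -c "
from h import *
st([95,-68],20)"
```

```text
time: 18.6
position: [0.4582, -0.1787, 0.0195]
tool_rot: [1.0, 0.023, 0.0, 0.0]
ft_force: [0.4, 2.0, 0.3]
grip_width: 0.052
t 18.60 TCP board mm [ 89.2 -71.9] z 19.5 toolx hdg(board) 89.9 tilt [ 0. -0. -1.] F board [-2.   0.5  0.3] w 0.052 q [-0.5995  0.7071  1.9105 -0.      0.5239 -0.6463]
dp tool cm [ 0.3907  0.5744 -0.0477]
time: 18.8
position: [0.4584, -0.1807, 0.0195]
tool_rot: [1.0, 0.023, 0.0, 0.0]
ft_force: [1.2, 1.8, -0.3]
grip_width: 0.0522
time: 19.0
position: [0.4583, -0.1824, 0.0195]
tool_rot: [1.0, 0.023, -0.0, -0.0]
ft_force: [1.1, 5.7, 2.2]
grip_width: 0.0521
t 19.00 TCP board mm [ 92.9 -72. ] z 19.5 toolx hdg(board) 89.9 tilt [-0.  0. -1.] F board [-5.7  1.4  2.2] w 0.052 q [-0.6058  0.7079  1.9066  0.0002  0.5276 -0.6529]
dp tool cm [ 0.4021  0.2091 -0.0478]
```

```bash
for i in 1 ; do python3 -m creep '{"dp":[[0,0.05,0],[0,0,0]],"turn":[[0,0,0],[0,0,0]]}'; done
python3 -m creep '{"dp":[[0,0.05,0],[0,0,0]],"turn":[[0,0,0],[0,0,0]]}'
```

```text
time: 19.2
position: [0.4581, -0.1824, 0.0195]
tool_rot: [1.0, 0.024, -0.0, -0.0]
ft_force: [-0.2, 4.2, 0.9]
grip_width: 0.0523
time: 19.4
position: [0.4579, -0.1825, 0.0196]
tool_rot: [1.0, 0.024, -0.001, -0.001]
ft_force: [-0.2, 5.4, 1.1]
grip_width: 0.0522
```

```bash
python3 -m creep '{"dp":[[0,0.1,0],[0,0,0]],"turn":[[0,0,0],[0,0,0]]}'
python3 -m creep '{"dp":[[0,0.1,0],[0,0,0]],"turn":[[0,0,0],[0,0,0]]}'
```

```text
time: 19.6
position: [0.4578, -0.1826, 0.0196]
tool_rot: [1.0, 0.024, -0.001, -0.001]
ft_force: [2.1, 9.7, 2.9]
grip_width: 0.0522
time: 19.8
position: [0.4578, -0.1826, 0.0196]
tool_rot: [1.0, 0.024, -0.001, -0.002]
ft_force: [3.7, 13.4, 3.1]
grip_width: 0.0524
```

```bash
python3 -m creep '{"dp":[[0,0.1,0],[0,0,0]],"turn":[[0,0,0],[0,0,0]]}'
python3 -c "
from h import *
st()"
```

```text
time: 20.0
position: [0.4577, -0.1826, 0.0196]
tool_rot: [1.0, 0.024, -0.001, -0.003]
ft_force: [6.0, 16.9, 4.2]
grip_width: 0.0519
t 20.00 TCP board mm [ 93.1 -72.6] z 19.6 toolx hdg(board) 90.0 tilt [-0.002  0.005 -1.   ] F board [-16.6   6.8   4.2] w 0.052 q [-0.6086  0.7081  1.9049  0.0053  0.5335 -0.661 ]
```

```bash
python3 -m creep '{"dp":[[0,0,0],[0,0,0],[0,-0.3,0],[0,-0.5,0],[0,-1,0],[0,-2,0],[0,-2,-2],[0,-3,-4],[0,-5,-4],[0,-5,-2],[0,-5,0],[0,-4,0],[0,0,0]],"turn":[[0,0,0],[0,0,0],[0,0,0],[0,0,0],[0,0,0],[0,0,0],[0,0,0],[0,0,0],[0,0,0],[0,0,0],[0,0,0],[0,0,0],[0,0,0]]}'
python3 -c "
from h import *
st()
a=snap('top','top11')
b=a[185:265,205:350,::-1];cv2.imwrite('pics/top11z.png',cv2.resize(b,None,fx=5.5,fy=5.5,interpolation=cv2.INTER_CUBIC))
a=snap('side','side11')
b=a[140:240,230:350,::-1];cv2.imwrite('pics/side11z.png',cv2.resize(b,None,fx=6,fy=6,interpolation=cv2.INTER_CUBIC))
for n in ['carton','label','back_stop']:
    for c in ['top','side']:
        robot.camera(c)
        for d in robot.tip_of(n,c)[:1]: p=cam2w(c,d['point']);print(c,n,round(d['confidence'],2),w2b(p)*1e3,p[2])"
```

```text
time: 21.3
position: [0.4451, 0.0806, 0.1298]
tool_rot: [1.0, 0.026, 0.0, -0.0]
ft_force: [-0.1, -0.9, -0.4]
grip_width: 0.0523
t 21.30 TCP board mm [-170.5  -72.4] z 129.8 toolx hdg(board) 90.3 tilt [ 0.     0.001 -1.   ] F board [ 0.9 -0.2 -0.4] w 0.052 q [-0.0691  0.4569  1.9472  0.0009  0.7371 -0.1226]
top carton 0.89 [165.5555 -64.5637] 0.004849579258615684
side carton 0.63 [163.9738 -68.582 ] 0.009590554459578654
top label 0.69 [108.3133 -65.1863] 0.0332376508923231
side label 0.69 [102.7844 -66.1935] 0.028902618852699014
top back_stop 0.69 [215.2682 -67.8751] 0.007564241462460066
```

View pics/top11z.png

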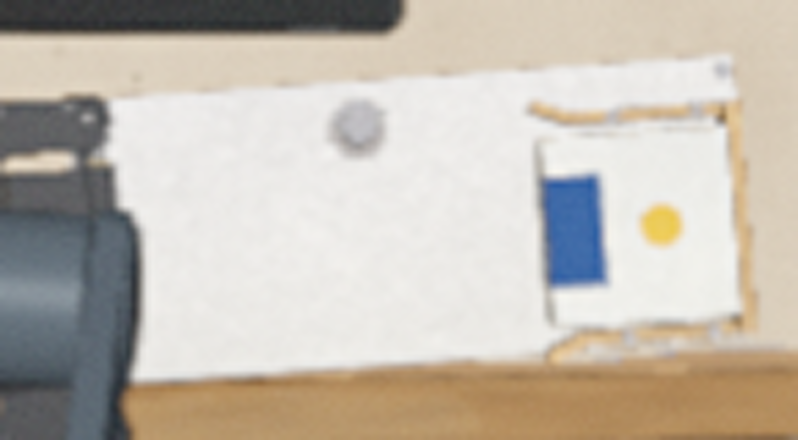

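View pics/side11z.png

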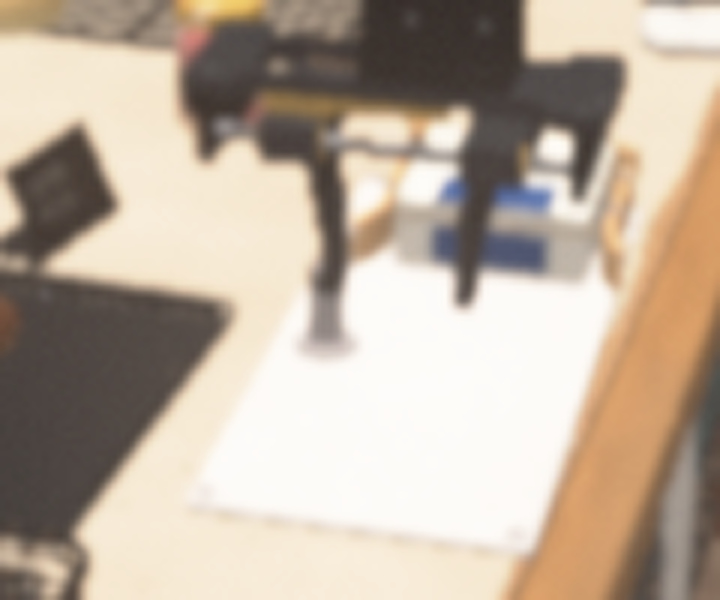

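```bash
python3 -c "
from h import *
r=zb([[541,138],[727,126],[744,315],[555,327]]);print(r,r.mean(0))
for i in range(4):
    e=r[(i+1)%4]-r[i];print((np.degrees(np.arctan2(e[1],e[0]))+45)%90-45,np.linalg.norm(e))
r=zb([[545,180],[599,175],[606,283],[550,287]]);print(r)
e=r[1]-r[2];print(np.degrees(np.arctan2(e[1],e[0]))-90)
# predicted corners for ideal pose
P=[[.105,-.013],[.215,-.013],[.215,-.123],[.105,-.123]]
w=np.array([np.r_[b2w(p),.053] for p in P]);print((proj('top',w)+.5-[205,185])*5.5-.5)
# board yaw from rails/stop: stop inner top edge z .048
"
python3 - <<'E'
import cv2
a=cv2.imread('pics/top11.png')[195:257,295:350]
cv2.imwrite('pics/top11zz.png',cv2.resize(a,None,fx=9.6,fy=9.6,interpolation=cv2.INTER_CUBIC))
E
```

```text
[[ 105.6296  -12.7742]
 [ 214.8963  -13.1516]
 [ 216.5629 -123.5971]
 [ 105.9645 -122.8484]] [160.7633 -68.0928]
-0.19786114538497657 109.26738160317056
0.8644783468298982 110.45809441582448
-0.3878415066144498 110.6008683758794
0.17433365601743844 110.0747029733469
[[106.205  -37.331 ]
 [137.8878 -36.5593]
 [137.4255 -99.4441]
 [104.6936 -99.5229]]
-0.421198483514317
[[539.9529 138.4588]
 [727.156  125.7292]
 [741.2658 314.1648]
 [553.3654 327.3751]]
```

View pics/top11zz.png

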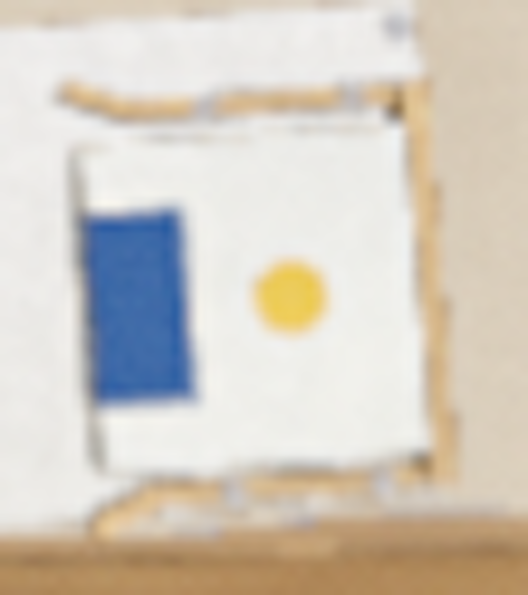

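```bash
python3 -c "
from h import *
a=cv2.imread('pics/top0.png').astype(int);b=cv2.imread('pics/top11.png').astype(int)
for n,(u,v) in dict(bell=(161,217),jar=(361,158),stand=(300,148)).items(): print(n,np.abs(a[v-14:v+15,u-14:u+15]-b[v-14:v+15,u-14:u+15]).mean())
a=cv2.imread('pics/top11.png')[185:265,130:230];cv2.imwrite('pics/bell.png',cv2.resize(a,None,fx=6,fy=6))
a=cv2.imread('pics/top0.png')[185:265,130:230];cv2.imwrite('pics/bell0.png',cv2.resize(a,None,fx=6,fy=6))
robot.hand_in();st()"
```

```text
bell 3.1379310344827585
jar 3.0721363456202933
stand 3.1026555687673403
the job is handed in; nothing more can be done
the job is handed in; nothing more can be done
```

The carton is in the bay, square against the back stop with its blue label at the open mouth. I handed the job in at about 21.6 s of the 72 s allowed; `hand_in()` gives no verdict.

- **Turn:** I pushed the carton up to the post with closed fingers. I then swept them in an arc so that it pivoted on the post to about 87° anticlockwise. The measured gap to the post stayed within about 1 mm throughout. I finished the last few degrees by pushing the label face with the fingers spread.
- **Sliding in:** I pushed the label face straight into the bay. Pushing forces on the way were about 2–4 N, with brief readings up to about 6 N as it met the stop.
- **Pressing home:** I pressed the carton against the stop until the tool read about 17 N. The carton did not move any further under that. About 7 N of sideways force built up at the peak, probably from light contact with the lower rail. I then backed the gripper well away.
- **Last checks:**
  - In the top picture the carton's corners are within about 2 mm of the ideal packed pose, which is about the accuracy of the calibration.
  - Yaw came out between 0 and 0.9°, depending on the edge measured.
  - The networks put the carton at x 164–166 mm, y −65 to −69 mm, against the ideal 160, −68. That is about what their 4 mm accuracy allows, slightly over in x from the top camera.
  - The picture patches around the bell, jam jar and price stand differ from the first picture only at noise level.
  - The side view shows the carton flat with the label facing out. I had no way to measure dents beyond the low forces.

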